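# Slide the cover off the treatment trays

### The job

Slide the blue-handled cover sideways off its pile of steel trays onto the mint-green stand beside it, and leave it lying there centred and square to the stand, handle up. Keep it low and level all the way, sliding across rather than lifting it, and do not shift the tray beneath it or the yellow-handled cover.

Things in the scene. Friction and masses are not known exactly. Their poses are not given: they have to be found in the camera images.
- blue_handle (a point): Centre of the blue grip bar on the loose flat metal cover (186 x 126 x 5 mm, about 0.35 kg, not fastened) that tops one pile. The bar is 70 mm long along this point's x, 10 mm wide along y, 12 mm high along z, and stands on two thin posts 29 mm either side of its middle; its centre is above the cover's middle, 34 mm above the cover's flat underside (29 mm above its upper face), about 110 mm above the counter at the start. x is the cover's long side, z up.
- blue_tray_center (a point): Centre (half-way up) of the open steel tray directly beneath the blue-handled cover: 180 x 120 x 38 mm, 0.5 kg, loose, standing on a second identical loose tray on the counter. The cover lies on its rim, 76 mm above the counter. x along the long side.
- stand_top (a point): Middle of the upper face of the fixed mint-green stand between the two piles: a plate 220 x 160 mm, its face 73 mm above the counter, that is 3 mm below the underside of the covers. x along its long side, y towards the piles (one pile at +y, one at -y, either may be the blue one, each with its middle about 170 mm away, long side within about 6 degrees of the stand's, with a gap of 10 to 40 mm between stand and trays), z up.
- yellow_handle (a point): Centre of the yellow grip bar of the other cover, alike but yellow, on its own pile of two trays at the other side of the stand; it is not to be moved.

How it is judged:
By the outcome, as a careful person would: the job done as asked, in the order asked, and still so for the second after the job is handed in, with the robot touching nothing.
It also fails if it takes over 32 s, if anything falls off the work surface, if the arm or the gripper's body presses on something with over 40 N, if the wrist force passes 120 N, or if a joint passes its speed limit or range.

### The arm

A 7-joint arm with a two-finger parallel gripper is mounted at the origin on the work surface. World frame = base frame: x ahead of the robot, y to its left, z up, the work surface at z = 0. Lengths are in mm, angles in rad, forces in N, time in s.
With the tool pointing down it reaches from about 425 to 875 mm from the base axis. Payload 4.7 kg.
Tool frame: the origin (TCP) lies at the very end of the fingers, on their centre line; the grasp point (between the pads) lies 19 mm behind it (grip_point_offset is the distance from the TCP to the grasp point, in mm); x points along the fingers, z is the direction in which the jaws open and shut, and the axes are right-handed (so a half turn about x gives the same grasp; the last joint's range is limited). The gripper opens to 87 mm and grips with 3 to 60 N. Pads are 19 mm wide; open, the fingers measure 117 mm over their backs; the gripper's body (75 mm by 190 mm) begins 51 mm behind the grasp point.
Start: joints at [0.014, 0.321, -0.07, 1.45, 0.023, 1.371, -0.057], TCP at [650.022, -0.026, 192.387] pointing down, gripper open.
Joint ranges: [-2.86, 2.86], [-0.3, 2.09], [-1.38, 1.24], [0.06, 2.45], [-1.56, 4.7], [0.09, 2.05], [-2.69, 2.69]. Speed limits (rad/s): [2.57, 2.57, 3.14, 3.14, 3.14, 3.14, 3.14].

### API

Orientations are given as a unit quaternion [w, x, y, z].
In Python, from plant import read_state, capture, camera_model, finish_job, grip_point_offset gives the robot as it stands. The module is installed in compiled form; this text tells all that it offers.
- The arm moves only by the tool arm_command, never from a script. Its argument "increments" is a list of rows, each an object with "offset": the shift along the tool's x, y, z in m, a list of three; "twist": the turn, a rotation vector about the tool's x, y, z in rad, a list of three. A call has exactly 5 rows; each row shifts and turns the commanded pose from where the row before left it, along the tool's axes as they then stand; what a row does not reach is not made up. A row lasts 1/10 s, in which the tool goes at most 50 mm and 8.59 degrees, less where a joint would pass 70% of its speed; a pose out of reach is approached as far as the arm can. A call with a gripper value outside its range is refused whole. "grip" is the closure, from 0 (fully open) to 1 (shut), set as the call begins (left out, the last holds). The fingers move at their own pace and stop on an object; "grip_force" is the grip in N (left out, the last holds). Time passes only in rows, so rows that do not move let the fingers close, or fill a call up. It gives the time, the measured TCP pose, the force and the opening at its end, in the units of the state.
- read_state(): the state, without advancing time (a new reading comes with each control period).
- capture(name): name is "scene" or "side" or "wrist"; returns the picture (480x640x3 uint8, blue, green, red); there is no depth.
- camera_model(name): a dict with "fx", "fy", "cx", "cy" (pixels), "dist" ([k1, k2, p1, p2, k3] as OpenCV has them; the pictures are not rectified), "R" (3x3) and "t" (3): a world point X has camera coordinates R X + t. Camera axes: x right, y down, z forward; pixel columns grow to the right and rows downward; lengths in mm; the calibration is good to about 2 mm. A picture is of the moment at which its call begins: read the wrist's pose just before it. camera_model takes no time and is no camera call; for the wrist camera it gives the pose at the moment of the call.
- finish_job(): hands the job in, once; it reports no verdict.
The state is a dict: "time": time; "joints": joint angles; "joint_velocities": joint speeds; "tau": joint torques, N m; "ee_pos": TCP position; "ee_rot": TCP orientation; "wrist_force": force on the tool from outside, world axes, zero at the start; "wrist_torque": the same for the moment, N m; "finger_gap": opening from 0.0 (shut) to 1.0 (fully open).
Only numpy, scipy, OpenCV 4.12 (cv2) and the standard library are available. Lean on these libraries where they do the work, as an engineer would, in place of code of your own. Each camera call takes 0.05 s, during which the arm holds its last target.

## Working session

There is one attempt and no reset: what is moved stays moved. The work goes in short steps, Python scripts to look and compute and a tool call to move; the robot and the scene stay as the last step left them, time stands still between calls to the robot, and variables do not carry over. Pictures are saved under pics/ and viewed, and the job is handed in when it is done.

Besides the shell and the picture viewer there is one more tool, called after "Call:" by a JSON object that holds its "api" and its "payload". arm_command: Moves the arm, as the interface text tells. Its arguments: {"type":"object","properties":{"increments":{"type":"array"},"grip":{"type":"number"},"grip_force":{"type":"number"}},"required":["increments"]}

```bash
mkdir -p pics; python3 - <<'E'
from plant import *
import cv2
for n in ["scene","side","wrist"]:
    m=camera_model(n); print(n,m)
    cv2.imwrite(f"pics/{n}0.png",capture(n))
s=read_state(); print({k:s[k] for k in ("time","ee_pos","ee_rot","finger_gap","wrist_force")}, grip_point_offset)
E
```

```text
scene {'fx': 492.52771768500685, 'fy': 492.52771768500685, 'cx': 317.323147413877, 'cy': 247.8596688042882, 'dist': array([-0.07923065,  0.        ,  0.        ,  0.        ,  0.        ]), 'R': array([[-0.82904069,  0.55914441, -0.00700472],
       [ 0.46696172,  0.68536181, -0.55877182],
       [-0.30763337, -0.4665155 , -0.82929186]]), 't': array([ 460.09190261, -194.41638437, 1079.25778668])}
side {'fx': 465.8224871471979, 'fy': 465.8224871471979, 'cx': 318.1974477192633, 'cy': 236.74297885175443, 'dist': array([0.03353073, 0.        , 0.        , 0.        , 0.        ]), 'R': array([[-0.81733131, -0.57608731, -0.00964051],
       [-0.32290171,  0.47185029, -0.82042171],
       [ 0.47718341, -0.66744342, -0.5716776 ]]), 't': array([486.32567021, 258.61558811, 595.93670413])}
wrist {'fx': 330.52849043567534, 'fy': 330.52849043567534, 'cx': 328.014907060421, 'cy': 242.0589954624131, 'dist': array([-0.05209673,  0.        ,  0.        ,  0.        ,  0.        ]), 'R': array([[ 9.99998189e-01,  3.39231193e-04, -1.87289731e-03],
       [ 8.72933251e-04, -9.56141535e-01,  2.92903745e-01],
       [-1.69139282e-03, -2.92904849e-01, -9.56140099e-01]]), 't': array([-648.93296618,  -36.93907157,  392.18409012])}
{'time': 0.15, 'ee_pos': array([ 6.49530971e+02, -3.61336942e-02,  1.91524514e+02]), 'ee_rot': array([ 7.06587547e-01, -3.52228043e-05,  7.07625633e-01, -1.92302582e-05]), 'finger_gap': 1.0050712391826453, 'wrist_force': array([ 0.05739291, -0.17052522, -0.35839354])} 18.700000000000003
```

View pics/scene0.png

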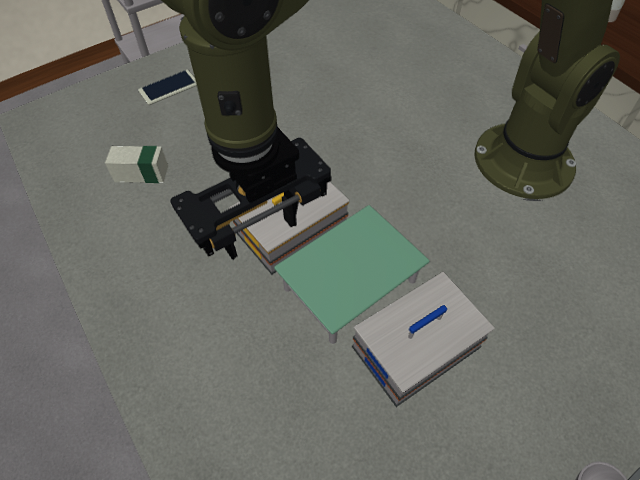

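View pics/side0.png

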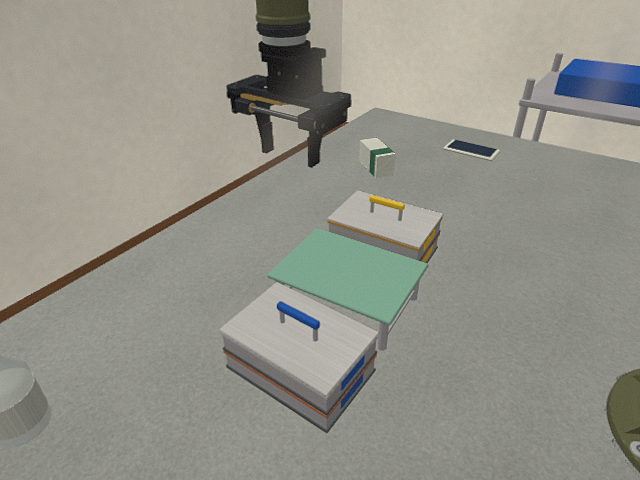

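View pics/wrist0.png

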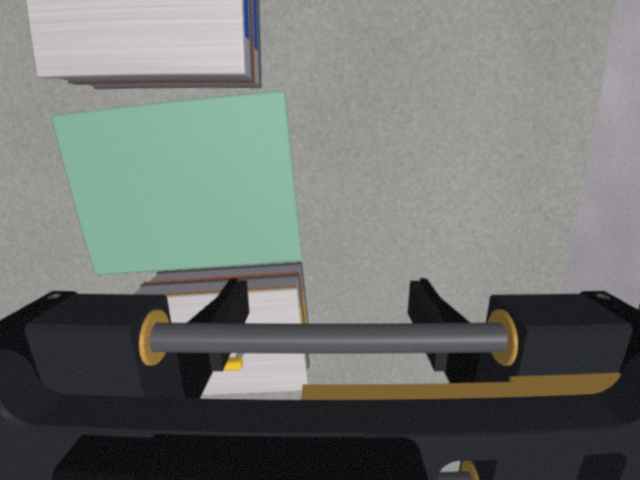

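The scene view shows the stand (corners about (275,269), (371,207), (429,261), (333,329)). The blue cover is at (355,328), (443,274), (493,327), (403,391), with its bar from (411,332) to (446,309). Next I'll fit the poses to these.

```bash
cat > h.py <<'E'
import cv2,numpy as np
from scipy.optimize import least_squares
def proj(m,X):
    r,_=cv2.Rodrigues(np.array(m['R']));K=np.array([[m['fx'],0,m['cx']],[0,m['fy'],m['cy']],[0,0,1.]])
    return cv2.projectPoints(np.asarray(X,float).reshape(-1,3),r,np.array(m['t'],float),K,m['dist'])[0].reshape(-1,2)
def back(m,uv,z):
    K=np.array([[m['fx'],0,m['cx']],[0,m['fy'],m['cy']],[0,0,1.]])
    n=cv2.undistortPoints(np.asarray(uv,float).reshape(-1,1,2),K,m['dist']).reshape(-1,2)
    d=np.c_[n,np.ones(len(n))]@m['R']; C=-np.array(m['R']).T@m['t']
    return C+d*((z-C[2])/d[:,2])[:,None]
def maskhsv(im,lo,hi):
    return cv2.inRange(cv2.cvtColor(im,cv2.COLOR_BGR2HSV),np.array(lo),np.array(hi))
def biggest(mk):
    c,_=cv2.findContours(mk,cv2.RETR_EXTERNAL,cv2.CHAIN_APPROX_NONE); return max(c,key=cv2.contourArea)
def quad(c):
    # lines fitted to the 4 sides, then intersected
    h=cv2.convexHull(c); p=h
    for e in np.arange(2,40,.5):
        p=cv2.approxPolyDP(h,e,True)
        if len(p)<=4:break
    p=p.reshape(-1,2).astype(float); P=c.reshape(-1,2).astype(float); L=[]
    for i in range(len(p)):
        a,b=p[i],p[(i+1)%len(p)];d=(b-a);l=np.linalg.norm(d);d/=l
        s=(P-a)@d; n=np.abs((P-a)@np.array([-d[1],d[0]]))
        q=P[(s>.1*l)&(s<.9*l)&(n<4)]
        vx,vy,x,y=cv2.fitLine(q.astype(np.float32),cv2.DIST_HUBER,0,.01,.01).ravel()
        L.append(np.cross([x,y,1],[x+vx,y+vy,1]))
    out=[]
    for i in range(len(L)):
        x=np.cross(L[i-1],L[i]); out.append(x[:2]/x[2])
    return np.array(out)
def fitrect(obs,z,lx,ly,guess):
    """obs: list of (model, pix Nx2); match nearest corner"""
    base=np.array([[1,1],[-1,1],[-1,-1],[1,-1]])*[lx/2,ly/2]
    def W(p):
        c,s=np.cos(p[2]),np.sin(p[2]);return np.c_[base@np.array([[c,s],[-s,c]])+p[:2],np.full(4,z)]
    def f(p):
        r=[]
        for m,uv in obs:
            q=proj(m,W(p))
            for u in uv: r.append(q[np.argmin(((q-u)**2).sum(1))]-u)
        return np.array(r).ravel()
    s=least_squares(f,guess,loss='soft_l1');return s.x,f(s.x).reshape(-1,2)
E
python3 - <<'E'
from h import *
from plant import camera_model
np.set_printoptions(precision=2,suppress=True)
obs=[]
for n in ["scene","side","wrist"]:
    im=cv2.imread(f"pics/{n}0.png");m=camera_model(n)
    g=maskhsv(im,[60,60,60],[85,200,255]); g=cv2.morphologyEx(g,cv2.MORPH_OPEN,np.ones((3,3)))
    q=quad(biggest(g)); print(n,q.tolist()); print(back(m,q,73)); 
    if len(q)==4: obs.append((m,q))
    b=maskhsv(im,[105,150,50],[125,255,255])
    k,l,st,ce=cv2.connectedComponentsWithStats(b)
    for i in range(1,k):
        if st[i,4]>60:
            c=biggest((l==i).astype(np.uint8)*255);r=cv2.minAreaRect(c);print(' blue',r,back(m,[ce[i]],110)[0])
for o in [obs]+[[x] for x in obs]:
    c=np.mean(back(o[0][0],o[0][1],73),0)
    x,r=fitrect(o,73,220,160,[c[0],c[1],0]);print(x,np.abs(r).max())
E
```

```text
scene [[368.4719453975972, 205.0636393899396], [429.4994059132668, 260.8586966894645], [331.99590393567803, 333.4511909518187], [273.26727124373735, 266.77511736140275]]
[[405.77 -49.72  73.  ]
 [393.38 107.93  73.  ]
 [610.14 124.01  73.  ]
 [622.61 -33.75  73.  ]]
 blue ((427.7109680175781, 318.5987548828125), (7.012880325317383, 42.71930694580078), 57.094757080078125) [485.96 199.47 110.  ]
 blue ((376.7609558105469, 362.6766662597656), (35.20893096923828, 2.5873491764068604), 53.530765533447266) [592.99 211.72 110.  ]
 blue ((374.2600402832031, 371.17999267578125), (33.79999923706055, 2.5999999046325684), 53.13010025024414) [603.58 219.04 110.  ]
side [[266.67387705028074, 275.3541731074902], [315.99311521255856, 228.77190215411724], [427.156611447296, 263.97243049222095], [388.7958960520555, 321.288298024493]]
[[606.97 127.42  73.  ]
 [619.46 -28.76  73.  ]
 [405.11 -47.58  73.  ]
 [394.7  106.69  73.  ]]
 blue ((574.1148681640625, 75.43917846679688), (25.806978225708008, 50.80022048950195), 35.53767395019531) [  413.79 -1151.74   110.  ]
 blue ((630.77001953125, 85.110000610351
[... 404 characters left out ...]
280131816864014, 38.1615104675293), 37.69424057006836) [362.66 262.96 110.  ]
wrist [[282.7574748730324, 97.07119325012484], [300.4879474874306, 258.52407387527927], [95.09127729484715, 273.13444416784796], [50.54730703237612, 113.60511135039]]
[[609.39 117.46  73.  ]
 [621.61 -33.    73.  ]
 [405.34 -49.95  73.  ]
 [392.96 108.11  73.  ]]
 blue ((246.0, 18.0), (36.0, 2.0), 90.0) [588.72 168.72 110.  ]
 blue ((255.12486267089844, 23.495542526245117), (47.041439056396484, 1.8559595346450806), 87.95458984375) [595.23 164.7  110.  ]
[507.59  37.02   0.08] 9.41598032324633
[507.69  36.87   0.08] 0.9330686842988882
[507.63  38.86   0.08] 2.2779729890212366
[506.94  36.26   0.07] 7.858614083899326
```

Stand ≈ (507.6, 37), yaw 0.078. Blue handle ≈ (486, 200). I'll move the wrist camera over the cover to measure more precisely.

Call:
{"api": "arm_command", "payload": {"increments": [{"offset": [0,0.0275,-0.04],"twist": [0,0,0]},{"offset": [0,0.0275,-0.04],"twist": [0,0,0]},{"offset": [0,0.0275,-0.04],"twist": [0,0,0]},{"offset": [0,0.0275,-0.04],"twist": [0,0,0]},{"offset": [0,0,0],"twist": [0,0,0]}]}}

```text
time: 0.65
ee_pos: [484.9, 115.0, 192.3]
ee_rot: [0.706, -0.003, 0.708, 0.003]
wrist_force: [0.2, 0.5, -0.1]
finger_gap: 1.0
```

```bash
python3 - <<'E'
from plant import *
import cv2,pickle
d={}
for n in ["wrist","scene"]:
    m=camera_model(n); im=capture(n); cv2.imwrite(f"pics/{n}1.png",im); d[n]=m
pickle.dump(d,open("m1.pkl","wb"))
s=read_state(); print(s["time"],s["ee_pos"],s["ee_rot"],s["joint_velocities"].max())
E
```

```text
0.75 [489.49493753 110.55026286 192.64419621] [ 7.07466824e-01 -9.88000235e-04  7.06745601e-01  6.11006503e-04] 0.03664101149819164
```

View pics/wrist1.png

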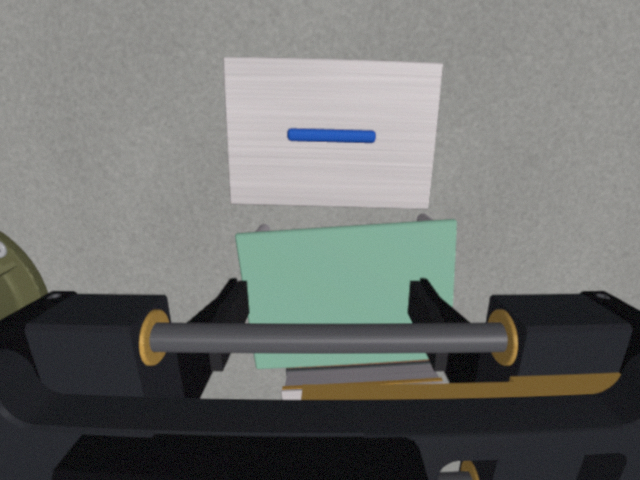

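The wrist view shows the whole cover (corners (225,58), (441,64), (430,208), (231,203)), the bar from (288,134) to (376,136), and the stand below. The arm was still settling, so I'll retake it and measure.

```bash
cat > meas.py <<'E'
from h import *
from plant import *
import sys
np.set_printoptions(precision=3,suppress=True)
tag=sys.argv[1]
S=[];Cv=[];
for n in sys.argv[2:]:
    m=camera_model(n); im=capture(n); cv2.imwrite(f"pics/{n}{tag}.png",im)
    g=maskhsv(im,[60,60,60],[85,200,255]); g=cv2.morphologyEx(g,cv2.MORPH_OPEN,np.ones((3,3)))
    gc=biggest(g)
    # bar
    b=maskhsv(im,[105,150,50],[125,255,255])
    k,l,st,ce=cv2.connectedComponentsWithStats(b)
    best=min([i for i in range(1,k) if st[i,4]>60],key=lambda i:np.linalg.norm(back(m,[ce[i]],110)[0][:2]-[495,150]))
    r=cv2.minAreaRect(biggest((l==best).astype(np.uint8)*255)); bx=cv2.boxPoints(r)
    i=0 if np.linalg.norm(bx[0]-bx[1])<np.linalg.norm(bx[1]-bx[2]) else 1
    e=np.array([(bx[i]+bx[(i+1)%4])/2,(bx[(i+2)%4]+bx[(i+3)%4])/2])
    e3=back(m,e,110); d=e3[0]-e3[1]; d*=np.sign(d[0])
    print(n,'bar mid',back(m,[ce[best]],110)[0],'len',np.linalg.norm(d),'yaw',np.arctan2(d[1],d[0]))
    # cover: bright low-sat
    hs=cv2.cvtColor(im,cv2.COLOR_BGR2HSV); w=((hs[...,2]>165)&(hs[...,1]<40)).astype(np.uint8)*255
    w=cv2.morphologyEx(w,cv2.MORPH_OPEN,np.ones((3,3)))|(l==best).astype(np.uint8)*255
    k,l,st,ce2=cv2.connectedComponentsWithStats(w); u=np.round(ce[best]).astype(int); li=l[u[1],u[0]]
    q=quad(biggest((l==li).astype(np.uint8)*255)); Q=back(m,q,81)
    print(' cover px',q.round(1).tolist(),'sides',[np.linalg.norm(Q[i]-Q[i-1]).round(1) for i in range(len(q))],'c',Q.mean(0))
    if len(q)==4:
        x,rr=fitrect([(m,q)],81,186,126,[Q.mean(0)[0],Q.mean(0)[1],0]);print(' cover fit',x,np.abs(rr).max())
    q=quad(gc);Q=back(m,q,73);print(' stand px',q.round(1).tolist(),'sides',[np.linalg.norm(Q[i]-Q[i-1]).round(1) for i in range(len(q))],'c',Q.mean(0))
    print(Q[:,:2].round(1).tolist())
    if len(q)==4:
        x,rr=fitrect([(m,q)],73,220,160,[507,37,.08]);print(' stand fit',x,np.abs(rr).max())
s=read_state();print(s['time'],s['ee_pos'],s['ee_rot'],s['wrist_force'],s['finger_gap'])
E
python3 meas.py 2 wrist scene side
```

```text
wrist bar mid [485.882 199.628 110.   ] len 68.47764713736073 yaw -0.015898310374542667
 cover px [[278.9, 124.0], [367.0, 124.0], [367.0, 134.0], [283.4, 134.0]] sides [np.float64(9.2), np.float64(77.1), np.float64(8.4), np.float64(73.8)] c [485.745 200.819  81.   ]
 cover fit [466.131 291.471  -1.564] 52.072550250553206
 stand px [[341.9, 222.2], [489.6, 322.0], [247.3, 322.0], [230.0, 230.4]] sides [np.float64(110.3), np.float64(196.8), np.float64(262.8), np.float64(102.4)] c [491.124  57.25   73.   ]
[[503.0, 114.7], [665.6, 3.8], [402.8, 4.3], [393.0, 106.2]]
 stand fit [505.668  32.524   0.051] 110.93682617016913
scene bar mid [485.965 199.473 110.   ] len 70.96654238157518 yaw -0.020797032249481567
 cover px [[441.9, 305.8], [446.4, 310.1], [413.8, 331.4], [409.5, 326.7]] sides [np.float64(67.1), np.float64(10.0), np.float64(67.3), np.float64(10.0)] c [471.451 191.843  81.   ]
 cover fit [428.999 295.578   1.367] 18.513488956017397
 stand px [[434.3, 257.3], [332.0, 333.5], [273.4, 266.8], [332.8, 228.2]] sides [np.float64(186.4), np.float64(229.4), np.float64(158.2), np.float
[... 194 characters left out ...]
  ] len 70.47400886000416 yaw 0.005982800337943992
 cover px [[218.6, 328.8], [276.3, 281.6], [377.8, 331.9], [325.7, 394.0]] sides [np.float64(183.2), np.float64(124.1), np.float64(183.4), np.float64(124.0)] c [487.009 201.163  81.   ]
 cover fit [487.474 200.771  -0.018] 1.2402043331255186
 stand px [[267.7, 273.8], [316.6, 228.1], [424.2, 263.3], [390.2, 324.4]] sides [np.float64(218.4), np.float64(155.1), np.float64(210.5), np.float64(158.7)] c [507.024  39.145  73.   ]
[[608.2, 123.4], [619.8, -31.2], [409.9, -46.5], [390.2, 111.0]]
 stand fit [506.345  38.045   0.074] 4.921167845327886
0.9 [490.92  108.858 192.294] [ 0.707  0.001  0.707 -0.001] [-0.222 -0.169 -0.44 ] 1.0020444360158136
```

```bash
python3 - <<'E'
from h import *
from plant import camera_model
np.set_printoptions(precision=3,suppress=True)
def edges(n,f,segs):
    # segs: world edges predicted; refine by gradient of the grey picture along normals
    pass
m=camera_model("wrist"); im=cv2.imread("pics/wrist2.png"); g=cv2.GaussianBlur(im,(3,3),0).astype(float)
def refine(m,g,pose,z,lx,ly,skip=lambda u:False,it=4,R=10):
    for _ in range(it):
        c,s=np.cos(pose[2]),np.sin(pose[2]);Rm=np.array([[c,-s],[s,c]])
        K=np.array([[1,1],[-1,1],[-1,-1],[1,-1]])*[lx/2,ly/2];L=[];U=[]
        for i in range(4):
            for t in np.linspace(.06,.94,45):
                p=K[i]*(1-t)+K[(i+1)%4]*t; nrm=np.array([[0,1],[-1,0],[0,-1],[1,0]][i])
                offs=np.arange(-R,R+.01,.4)
                W=np.c_[(p+offs[:,None]*nrm)@Rm.T+pose[:2],np.full(len(offs),z)]
                uv=proj(m,W).astype(np.float32)
                if skip(uv[len(uv)//2]):continue
                v=np.stack([cv2.remap(g[...,k].astype(np.float32),uv[:,:1],uv[:,1:],cv2.INTER_LINEAR)[:,0] for k in range(3)],1)
                d=np.linalg.norm(v[4:]-v[:-4],axis=1);j=d.argmax()
                if d[j]<15: continue
                L.append((i,t,offs[j+2],nrm,p))
        def f(q): # q=dx,dy,dth in local frame
            return [n@(q[:2]+q[2]*np.array([-p[1],p[0]]))-o for i,t,o,n,p in L]
        sol=least_squares(f,[0,0,0],loss='soft_l1',f_scale=.5);q=sol.x
        pose=np.array([*(pose[:2]+Rm@q[:2]),pose[2]+q[2]])
    r=np.array(f(q)); return pose,len(L),[ (i,round(float(np.median(r[[k for k in range(len(L)) if L[k][0]==i]])),2),sum(l[0]==i for l in L)) for i in range(4) if any(l[0]==i for l in L)]
import pickle
sk=lambda u:u[1]>285 or u[0]<0 or u[1]<0
print('wrist stand',refine(m,g,np.array([507.6,37,.078]),73,220,160,sk))
print('wrist cover',refine(m,g,np.array([486.2,199.7,-.017]),81,186,126,sk,R=8))
for n,f in [("scene","scene0"),("side","side0")]:
    m=camera_model(n);g=cv2.GaussianBlur(cv2.imread(f"pics/{f}.png"),(3,3),0).astype(float)
    no=lambda u:False
    print(n,'stand',refine(m,g,np.array([507.6,37,.078]),73,220,160,no)); print(n,'cover',refine(m,g,np.array([486.2,199.7,-.017]),81,186,126,no,R=8))
E
```

```text
wrist stand (array([507.214,  34.624,   0.061]), 81, [(0, -0.25, 45), (1, 2.51, 17), (3, 0.67, 19)])
wrist cover (array([488.236, 197.924,  -0.021]), 180, [(0, 0.81, 45), (1, 0.82, 45), (2, 0.82, 45), (3, 0.79, 45)])
scene stand (array([507.549,  36.786,   0.081]), 101, [(0, 1.07, 42), (2, 0.1, 38), (3, 0.06, 21)])
scene cover (array([487.269, 200.203,  -0.019]), 180, [(0, 0.42, 45), (1, 0.01, 45), (2, 0.4, 45), (3, 0.38, 45)])
side stand (array([505.622,  40.976,   0.077]), 132, [(0, -1.78, 45), (1, 0.05, 45), (2, -2.83, 42)])
side cover (array([486.048, 200.909,  -0.02 ]), 180, [(0, 0.1, 45), (1, 1.26, 45), (2, 0.75, 45), (3, 0.02, 45)])
```

Call:
{"api": "arm_command", "payload": {"increments": [{"offset": [0,0.0448,-0.0018],"twist": [0,0,0]},{"offset": [0,0.0448,-0.0018],"twist": [0,0,0]},{"offset": [0,0,0],"twist": [-0.145,0,0]},{"offset": [0,0,0],"twist": [-0.145,0,0]},{"offset": [0,0,0],"twist": [-0.145,0,0]}]}}

```text
time: 1.4
ee_pos: [487.4, 199.0, 191.8]
ee_rot: [0.69, -0.154, 0.69, 0.154]
wrist_force: [0.4, -0.4, 0.6]
finger_gap: 0.999
```

Call:
{"api": "arm_command", "payload": {"increments": [{"offset": [0.01,0,0],"twist": [-0.145,0,0]},{"offset": [0.01,0,0],"twist": [-0.145,0,0]},{"offset": [0.01,0,0],"twist": [-0.145,0,0]},{"offset": [0.01,0,0],"twist": [-0.145,0,0]},{"offset": [0.01,0,0],"twist": [-0.145,0,0]}]}}

```text
time: 1.9
ee_pos: [487.5, 198.6, 141.5]
ee_rot: [0.591, -0.388, 0.591, 0.389]
wrist_force: [-0.7, -0.6, 0.4]
finger_gap: 1.002
```

Call:
{"api": "arm_command", "payload": {"increments": [{"offset": [0,0,0],"twist": [-0.145,0,0]},{"offset": [0,0,0],"twist": [-0.145,0,0]},{"offset": [0,0,0],"twist": [-0.101,0,0]},{"offset": [0,0,0],"twist": [0,0,0]},{"offset": [0,0,0],"twist": [0,0,0]}]}}

```text
time: 2.4
ee_pos: [487.1, 198.9, 142.0]
ee_rot: [0.506, -0.494, 0.506, 0.494]
wrist_force: [0.4, 0.1, 0.1]
finger_gap: 1.003
```

```bash
python3 - <<'E'
from plant import *
import cv2
from h import *
from scipy.spatial.transform import Rotation as Ro
m=camera_model("wrist"); im=capture("wrist"); cv2.imwrite("pics/wrist3.png",im)
im=capture("scene"); cv2.imwrite("pics/scene3.png",im)
s=read_state(); print(s["time"],s["ee_pos"],s["wrist_force"],s["joints"])
q=s["ee_rot"];print(Ro.from_quat([*q[1:],q[0]]).as_matrix().round(3))
E
```

```text
2.5 [486.77095903 199.20513844 142.1632169 ] [ 0.84898161  0.33506821 -0.08410467] [-0.14153693  0.10538436 -0.31566982  1.8153142   0.03459187  1.22656096
  1.0812034 ]
[[-0.    -1.     0.022]
 [-0.     0.022  1.   ]
 [-1.     0.    -0.   ]]
```

View pics/wrist3.png

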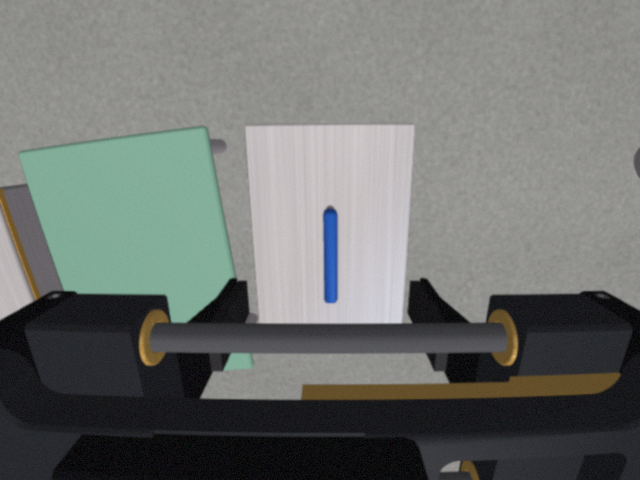

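View pics/scene3.png

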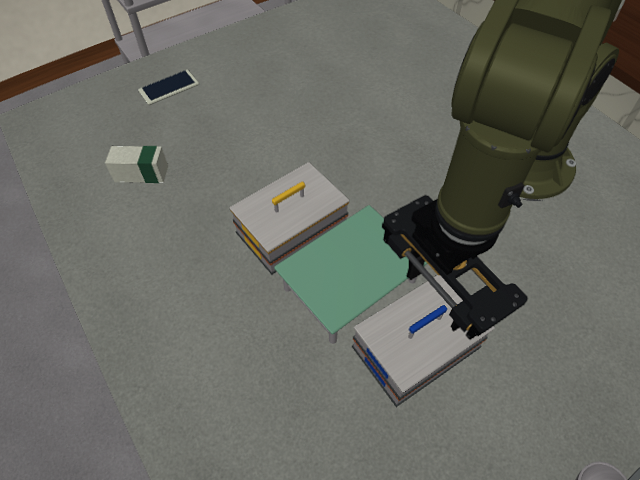

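```bash
python3 - <<'E'
from plant import *
from h import *
np.set_printoptions(precision=3,suppress=True)
m=camera_model("wrist"); s=read_state(); im=cv2.imread("pics/wrist3.png")
p=s['ee_pos']; print(p)
b=maskhsv(im,[105,150,50],[125,255,255]); c=biggest(b); v=c.reshape(-1,2)
# top face of the bar at 116: centre line
for lo,hi in((215,235),(240,260),(270,295)):
    ys=np.arange(lo,hi); mid=[np.flatnonzero(b[y]).mean() for y in ys]; print(lo,back(m,[[np.mean(mid),ys.mean()]],114)[0])
print(v[:,1].min(),v[:,1].max(), back(m,[[330,v[:,1].min()],[330,v[:,1].max()]],113))
print('tool axis px',proj(m,[[486.3,199.6,z] for z in(142,114)]))
# both fingers centre (tips) from the picture
E
```

```text
[486.771 199.205 142.163]
215 [461.152 200.591 114.   ]
240 [479.288 200.351 114.   ]
270 [504.18  199.843 114.   ]
209 301 [[450.501 200.589 113.   ]
 [520.008 199.178 113.   ]]
tool axis px [[329.803 273.979]
 [329.64  258.882]]
```

Call:
{"api": "arm_command", "payload": {"increments": [{"offset": [0.013,0.0005,0.0005],"twist": [0,0,0]},{"offset": [0.013,0,0],"twist": [0,0,0]},{"offset": [0.013,0,0],"twist": [0,0,0]},{"offset": [0.012,0,0],"twist": [0,0,0]},{"offset": [0,0,0],"twist": [0,0,0]}]}}

```text
time: 3.0
ee_pos: [484.1, 199.3, 88.7]
ee_rot: [0.503, -0.494, 0.506, 0.496]
wrist_force: [-0.1, -0.6, 0.1]
finger_gap: 1.002
```

Call:
{"api": "arm_command", "payload": {"increments": [{"offset": [0,0,0],"twist": [0,0,0]},{"offset": [0,0,0],"twist": [0,0,0]},{"offset": [0,0,0],"twist": [0,0,0]},{"offset": [0,0,0],"twist": [0,0,0]},{"offset": [0,0,0],"twist": [0,0,0]}], "grip": 0.8, "grip_force": 10}}

```text
time: 3.5
ee_pos: [486.2, 200.2, 91.7]
ee_rot: [0.505, -0.495, 0.505, 0.495]
wrist_force: [-0.1, -0.1, 0.3]
finger_gap: 0.627
```

Call:
{"api": "arm_command", "payload": {"increments": [{"offset": [0,0,0],"twist": [0,0,0]},{"offset": [0,0,0],"twist": [0,0,0]},{"offset": [0,0,0],"twist": [0,0,0]},{"offset": [0,0,0],"twist": [0,0,0]},{"offset": [0,0,0],"twist": [0,0,0]}], "grip": 1.0, "grip_force": 10}}

```text
time: 4.0
ee_pos: [485.9, 200.1, 91.3]
ee_rot: [0.505, -0.495, 0.505, 0.495]
wrist_force: [0.1, 0.6, 1.1]
finger_gap: 0.169
```

Call:
{"api": "arm_command", "payload": {"increments": [{"offset": [0,0,0],"twist": [0,0,0]},{"offset": [0,0,0],"twist": [0,0,0]},{"offset": [0,0,0],"twist": [0,0,0]},{"offset": [0,0,0],"twist": [0,0,0]},{"offset": [0,0,0],"twist": [0,0,0]}]}}

```text
time: 4.5
ee_pos: [485.9, 200.1, 91.4]
ee_rot: [0.505, -0.495, 0.505, 0.495]
wrist_force: [-0.4, 0.7, -0.1]
finger_gap: 0.006
```

Call:
{"api": "arm_command", "payload": {"increments": [{"offset": [0,0,0],"twist": [0,0,0]},{"offset": [0,0,0],"twist": [0,0,0]},{"offset": [0,0,0],"twist": [0,0,0]},{"offset": [0,0,0],"twist": [0,0,0]},{"offset": [0,0,0],"twist": [0,0,0]}], "grip_force": 30}}

```text
time: 5.0
ee_pos: [485.9, 200.1, 91.4]
ee_rot: [0.505, -0.495, 0.505, 0.495]
wrist_force: [-0.6, -0.6, 0.2]
finger_gap: 0.005
```

```bash
python3 - <<'E'
from plant import *
import cv2
for n in("wrist","side"):cv2.imwrite(f"pics/{n}4.png",capture(n))
s=read_state(); print(s["time"],s["ee_pos"],s["wrist_force"],s["wrist_torque"],s["finger_gap"])
E
```

```text
5.1 [485.9346752  200.08995686  91.35036797] [-0.12764777 -0.08547842  0.13630841] [ 0.06364017 -0.0489089   0.04061607] 0.0057194702113768465
```

View pics/side4.png

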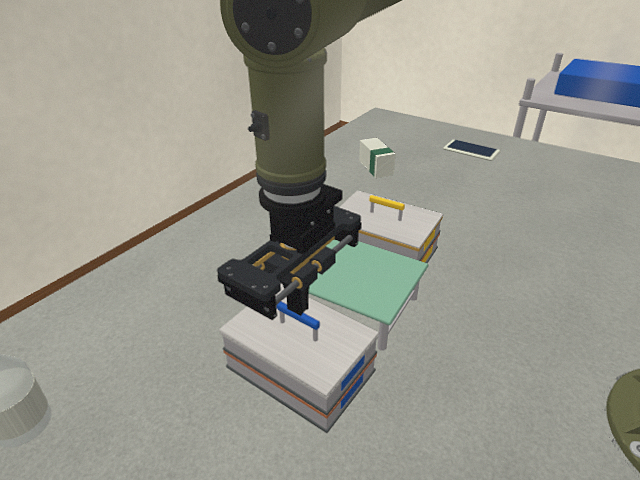

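The gap reads fully shut, which a grasped 10 mm bar would not give. I need a closer look.

```bash
python3 - <<'E'
import cv2
a=cv2.imread("pics/side4.png")[230:380,200:400]; cv2.imwrite("pics/side4z.png",cv2.resize(a,(800,600),interpolation=cv2.INTER_CUBIC))
from plant import *
from h import *
print(proj(camera_model("side"),[[485.9,200.1,91.4],[485.9,200.1,110],[486,200,116],[451,200.8,110],[521,199.4,110]]))
E
```

```text
[[298.60249555 324.75688978]
 [298.14498674 314.94687596]
 [297.97982158 311.64024791]
 [318.93432201 325.95207079]
 [278.34396341 304.48153708]]
```

View pics/side4z.png

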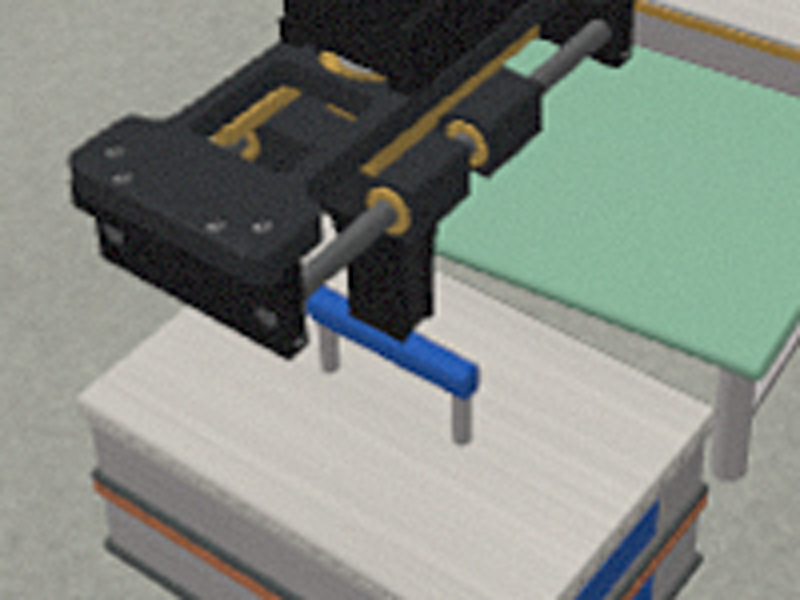

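View pics/wrist4.png

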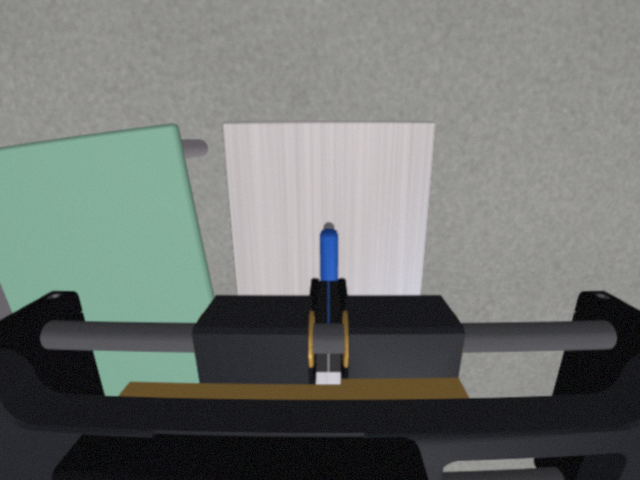

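```bash
python3 - <<'E'
import cv2
from plant import *
from h import *
m=camera_model("side")
print(proj(m,[[650+d,0,z] for d in(-58,-43,43,58) for z in (192,211)]))
m=camera_model("scene")
print(proj(m,[[650+d,0,z] for d in(-58,-43,43,58) for z in (192,211)]))
a=cv2.imread("pics/side0.png")[70:190,220:380]; cv2.imwrite("pics/side0z.png",cv2.resize(a,(800,600),interpolation=cv2.INTER_CUBIC))
a=cv2.imread("pics/wrist4.png")[220:400,210:450]; cv2.imwrite("pics/wrist4z.png",cv2.resize(a,(800,600),interpolation=cv2.INTER_CUBIC))
E
```

```text
[[318.57004784 182.13836552]
 [318.46279309 171.75691526]
 [311.20172152 179.72985656]
 [310.98936195 169.40985479]
 [271.42174339 166.70935098]
 [270.67395866 156.72745422]
 [264.88200165 164.56599085]
 [264.05130826 154.64069545]]
[[295.93955256 231.00425507]
 [295.38466962 223.40015479]
 [287.45746329 235.60283939]
 [286.71319676 228.05067285]
 [236.82669806 263.08866849]
 [234.90074722 255.88581557]
 [227.64647996 268.07903765]
 [225.49755396 260.94640984]]
```

View pics/side0z.png

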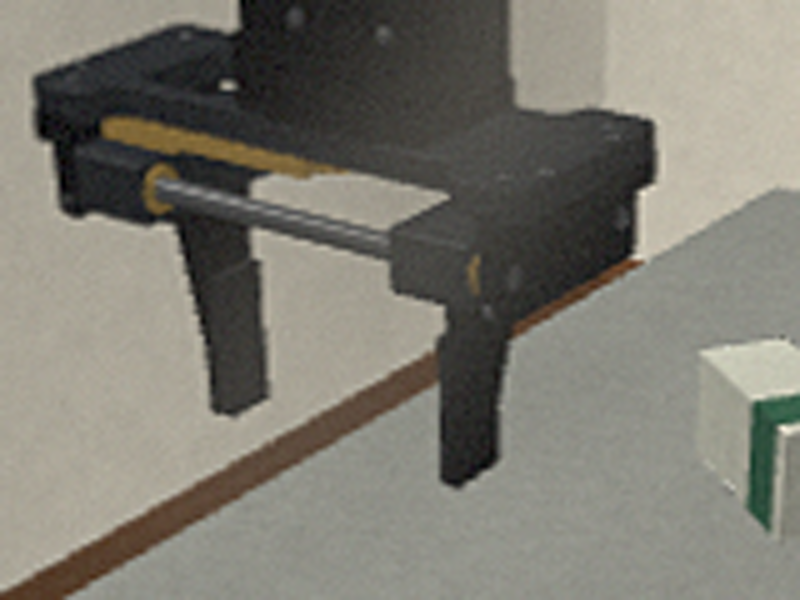

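View pics/wrist4z.png

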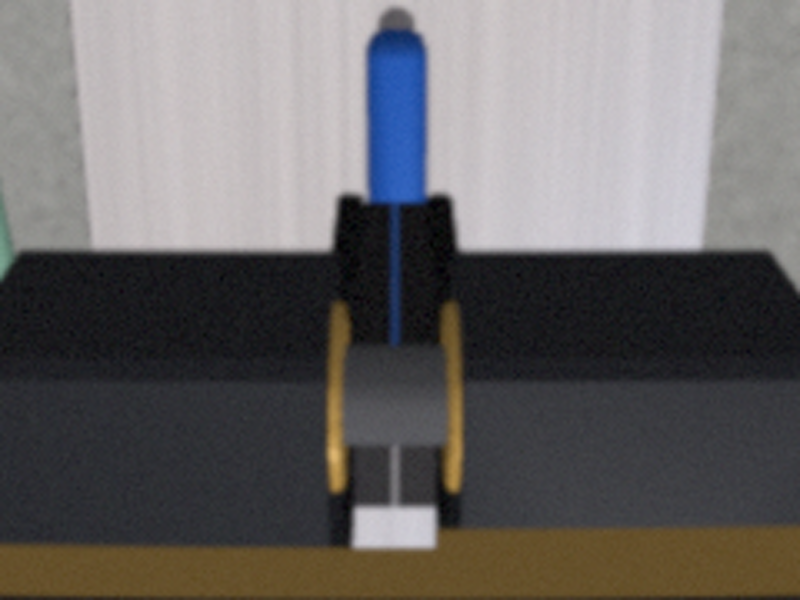

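Both the start and current pictures put the real fingertips about 20 mm above the reported TCP. The fingers have shut just above the bar and nothing has been touched (forces are about 0). I'll measure the tip height from the pictures.

```bash
python3 - <<'E'
from plant import *
from h import *
m=camera_model("side")
px=np.array([[287.5,310.5],[300,315],[308.3,309.5]])
f=lambda p: (proj(m,[[485.9+9.5,200.1+p[1],p[0]],[485.9-9.5,200.1+p[1],p[0]],[485.9-9.5,200.1-p[1],p[0]]])-px).ravel()
s=least_squares(f,[110,12]);print(s.x,s.fun.round(1))
# start picture, two tips; corners of near finger (x=650-43..): px
px=np.array([[220+443/5,70+480/5],[220+458/5,70+488/5],[220+497/5,70+462/5]])
for z in (192,205,210,215,220): print(z,proj(m,[[650-43.5,9.5,z],[650-58,9.5,z],[650-58,-9.5,z],[650-50,9.5,z]]).round(1).tolist())
print(px)
m=camera_model("scene"); im=cv2.imread("pics/scene0.png")
cv2.imwrite("pics/scene0z.png",cv2.resize(im[170:290,180:340],(800,600),interpolation=cv2.INTER_CUBIC))
for z in (192,205,210,215,220): print(z,proj(m,[[650-43.5,9.5,z],[650-58,9.5,z],[650+58,9.5,z],[650+43.5,9.5,z]]).round(1).tolist())
E
```

```text
[120.12315785   8.45657297] [ 0.9 -0.2 -0.3  1.  -1.  -0.8]
192 [[308.1, 182.1], [315.2, 184.4], [321.9, 179.9], [311.3, 183.1]]
205 [[307.9, 175.0], [315.1, 177.3], [321.8, 172.9], [311.1, 176.0]]
210 [[307.8, 172.2], [315.1, 174.5], [321.8, 170.1], [311.1, 173.3]]
215 [[307.8, 169.5], [315.0, 171.8], [321.8, 167.3], [311.0, 170.5]]
220 [[307.7, 166.7], [315.0, 168.9], [321.8, 164.6], [310.9, 167.7]]
[[308.6 166. ]
 [311.6 167.6]
 [319.4 162.4]]
192 [[291.1, 239.8], [299.4, 235.3], [230.8, 272.8], [239.7, 267.9]]
205 [[290.7, 234.7], [299.0, 230.1], [229.4, 268.0], [238.4, 263.1]]
210 [[290.5, 232.7], [298.9, 228.1], [228.8, 266.1], [237.9, 261.2]]
215 [[290.3, 230.6], [298.8, 226.1], [228.3, 264.2], [237.4, 259.2]]
220 [[290.2, 228.6], [298.7, 224.0], [227.7, 262.3], [236.9, 257.3]]
```

View pics/scene0z.png

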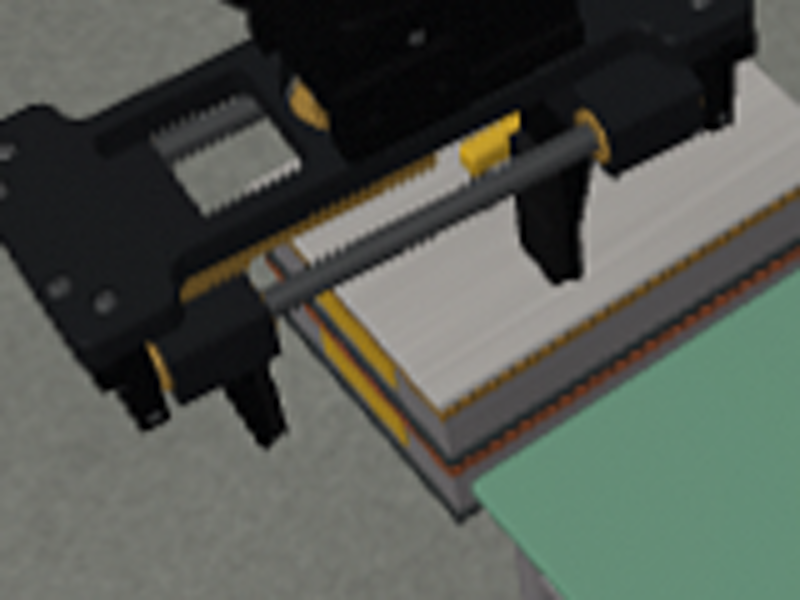

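The fingertips are about 28 mm above the reported TCP, at z≈119 now, so they closed just over the bar top at 116. I'll reopen halfway and descend about 25 mm more in steps, watching the force.

Call:
{"api": "arm_command", "payload": {"increments": [{"offset": [0,0,0],"twist": [0,0,0]},{"offset": [0,0,0],"twist": [0,0,0]},{"offset": [0,0,0],"twist": [0,0,0]},{"offset": [0,0,0],"twist": [0,0,0]},{"offset": [0,0,0],"twist": [0,0,0]}], "grip": 0.5, "grip_force": 10}}

```text
time: 5.6
ee_pos: [485.9, 200.1, 91.4]
ee_rot: [0.505, -0.495, 0.505, 0.495]
wrist_force: [-0.7, 0.3, -0.2]
finger_gap: 0.374
```

Call:
{"api": "arm_command", "payload": {"increments": [{"offset": [0.003,0,0],"twist": [0,0,0]},{"offset": [0.003,0,0],"twist": [0,0,0]},{"offset": [0.003,0,0],"twist": [0,0,0]},{"offset": [0.003,0,0],"twist": [0,0,0]},{"offset": [0.003,0,0],"twist": [0,0,0]}]}}

```text
time: 6.1
ee_pos: [485.9, 200.0, 76.0]
ee_rot: [0.505, -0.495, 0.505, 0.495]
wrist_force: [0.2, 0.8, 0.2]
finger_gap: 0.499
```

```bash
python3 - <<'E'
from plant import *
import cv2
im=capture("side")[230:380,200:400]; cv2.imwrite("pics/side5z.png",cv2.resize(im,(800,600),interpolation=cv2.INTER_CUBIC))
s=read_state(); print(s["time"],s["ee_pos"],s["wrist_force"],s["wrist_torque"],s["finger_gap"])
E
```

```text
6.15 [485.51657036 199.91919485  75.50086141] [-0.29329045 -1.68558176  0.06987034] [ 0.09967121 -0.0106466   0.03753798] 0.49679221179405614
```

View pics/side5z.png

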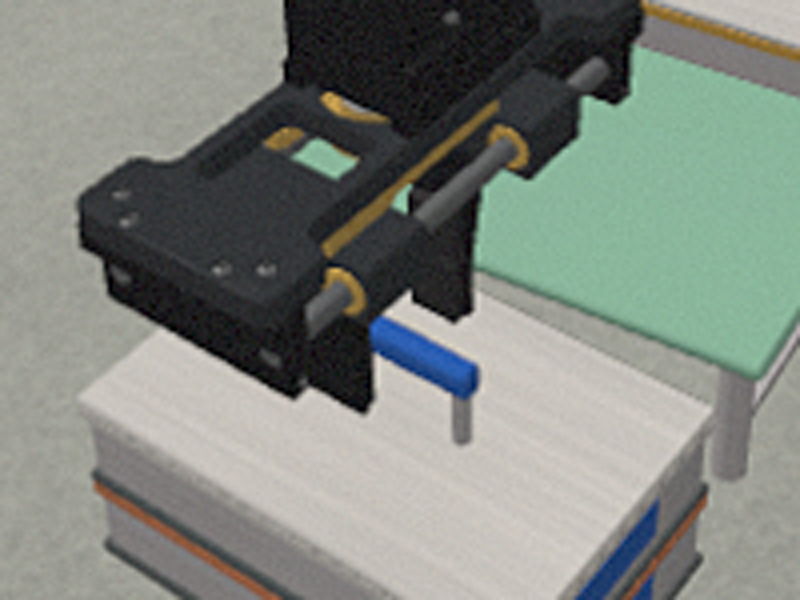

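The fingers now straddle the bar: near tip at about (291,333) full-frame, far tip at about (315,310). I'll go 9 mm lower and close.

Call:
{"api": "arm_command", "payload": {"increments": [{"offset": [0.003,0,0],"twist": [0,0,0]},{"offset": [0.003,0,0],"twist": [0,0,0]},{"offset": [0.003,0,0],"twist": [0,0,0]},{"offset": [0,0,0],"twist": [0,0,0]},{"offset": [0,0,0],"twist": [0,0,0]}], "grip": 0.75}}

```text
time: 6.65
ee_pos: [485.9, 200.1, 67.3]
ee_rot: [0.505, -0.495, 0.505, 0.495]
wrist_force: [0.2, -0.8, -0.3]
finger_gap: 0.263
```

Call:
{"api": "arm_command", "payload": {"increments": [{"offset": [0,0,0],"twist": [0,0,0]},{"offset": [0,0,0],"twist": [0,0,0]},{"offset": [0,0,0],"twist": [0,0,0]},{"offset": [0,0,0],"twist": [0,0,0]},{"offset": [0,0,0],"twist": [0,0,0]}], "grip": 1.0}}

```text
time: 7.15
ee_pos: [486.0, 200.2, 67.5]
ee_rot: [0.505, -0.495, 0.505, 0.495]
wrist_force: [0.7, -0.5, 1.0]
finger_gap: 0.115
```

```bash
python3 - <<'E'
from plant import *
import cv2
im=capture("side")[230:380,200:400]; cv2.imwrite("pics/side6z.png",cv2.resize(im,(800,600),interpolation=cv2.INTER_CUBIC))
s=read_state(); print(s["time"],s["ee_pos"],s["wrist_force"],s["wrist_torque"],s["finger_gap"])
E
```

```text
7.2 [486.09470608 200.19608121  67.5214801 ] [-0.31036841  0.71480066  0.07562821] [ 0.18300604 -0.05579322  0.03663962] 0.11611808554240788
```

View pics/side6z.png

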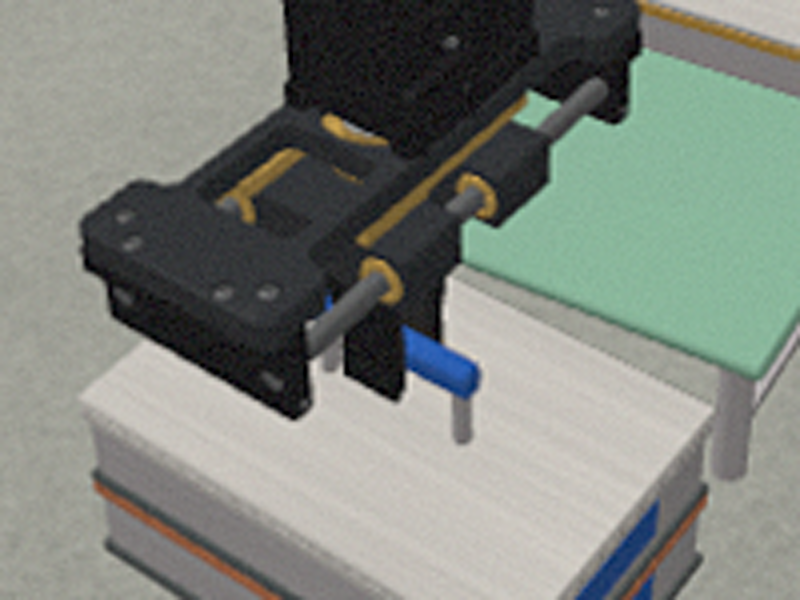

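The gap is 0.115, or 10 mm, so the bar is held. I'll firm up the grip and take most of the weight with a lift of under 1 mm.

Call:
{"api": "arm_command", "payload": {"increments": [{"offset": [0,0,0],"twist": [0,0,0]},{"offset": [0,0,0],"twist": [0,0,0]},{"offset": [0,0,0],"twist": [0,0,0]},{"offset": [-0.0005,0,0],"twist": [0,0,0]},{"offset": [0,0,0],"twist": [0,0,0]}], "grip_force": 40}}

```text
time: 7.7
ee_pos: [485.8, 200.0, 67.6]
ee_rot: [0.505, -0.495, 0.505, 0.495]
wrist_force: [0.5, 0.4, -2.0]
finger_gap: 0.109
```

```bash
python3 - <<'E'
from plant import *
s=read_state(); print(s["time"],s["ee_pos"],s["wrist_force"],s["wrist_torque"],s["finger_gap"])
E
```

```text
7.7 [485.76569721 199.95636056  67.55144377] [ 0.53599008  0.38539971 -2.02462081] [ 0.21853404 -0.10687887  0.0215817 ] 0.10936608352043403
```

Call:
{"api": "arm_command", "payload": {"increments": [{"offset": [-0.0003,-0.0006,-0.004],"twist": [0,0,0]},{"offset": [0,-0.0012,-0.008],"twist": [0,0,0]},{"offset": [0,-0.0016,-0.011],"twist": [0,0,0]},{"offset": [0,-0.00175,-0.012],"twist": [0,0,0]},{"offset": [0,-0.00175,-0.012],"twist": [0,0,0]}]}}

```text
time: 8.2
ee_pos: [491.8, 151.0, 67.8]
ee_rot: [0.505, -0.495, 0.506, 0.495]
wrist_force: [0.0, 0.4, -4.3]
finger_gap: 0.109
```

Call:
{"api": "arm_command", "payload": {"increments": [{"offset": [0,-0.00175,-0.012],"twist": [0,0,0]},{"offset": [0,-0.00175,-0.012],"twist": [0,0,0]},{"offset": [0,-0.00175,-0.012],"twist": [0,0,0]},{"offset": [0,-0.00175,-0.012],"twist": [0,0,0]},{"offset": [0,-0.00175,-0.012],"twist": [0,0,0]}]}}

```text
time: 8.7
ee_pos: [499.6, 91.7, 68.2]
ee_rot: [0.505, -0.495, 0.505, 0.495]
wrist_force: [-0.2, 0.2, -3.7]
finger_gap: 0.111
```

Call:
{"api": "arm_command", "payload": {"increments": [{"offset": [0,-0.00175,-0.012],"twist": [0,0,0]},{"offset": [0,-0.00175,-0.012],"twist": [0,0,0]},{"offset": [0,-0.0016,-0.011],"twist": [0,0,0]},{"offset": [0,-0.0015,-0.01],"twist": [0,0,0]},{"offset": [0,-0.001,-0.007],"twist": [0,0,0]}]}}

```text
time: 9.2
ee_pos: [506.2, 39.5, 68.1]
ee_rot: [0.505, -0.495, 0.505, 0.495]
wrist_force: [-0.0, -0.4, -5.1]
finger_gap: 0.107
```

Call:
{"api": "arm_command", "payload": {"increments": [{"offset": [0,-0.00055,-0.0036],"twist": [-0.03,0,0]},{"offset": [0,0,0],"twist": [-0.04,0,0]},{"offset": [0,0,0],"twist": [-0.029,0,0]},{"offset": [0,0,0],"twist": [0,0,0]},{"offset": [0,0,0],"twist": [0,0,0]}]}}

```text
time: 9.7
ee_pos: [506.5, 37.2, 68.2]
ee_rot: [0.48, -0.519, 0.48, 0.519]
wrist_force: [-0.1, -0.4, -4.4]
finger_gap: 0.112
```

```bash
python3 - <<'E'
from plant import *
import cv2
for n in("side","scene","wrist"): cv2.imwrite(f"pics/{n}7.png",capture(n))
s=read_state(); print(s["time"],s["ee_pos"],s["wrist_force"],s["wrist_torque"],s["finger_gap"])
E
```

```text
9.85 [506.51781406  37.16523787  68.18368234] [-0.07026674 -0.21446283 -3.60245367] [ 0.12107509 -0.07357445  0.00316659] 0.11264752471866973
```

View pics/side7.png

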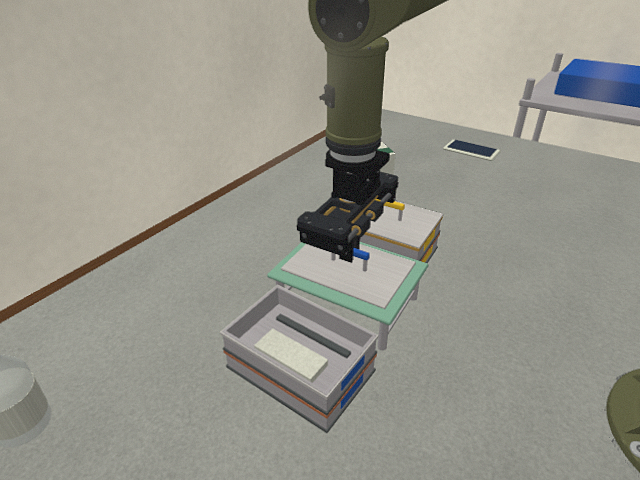

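View pics/wrist7.png

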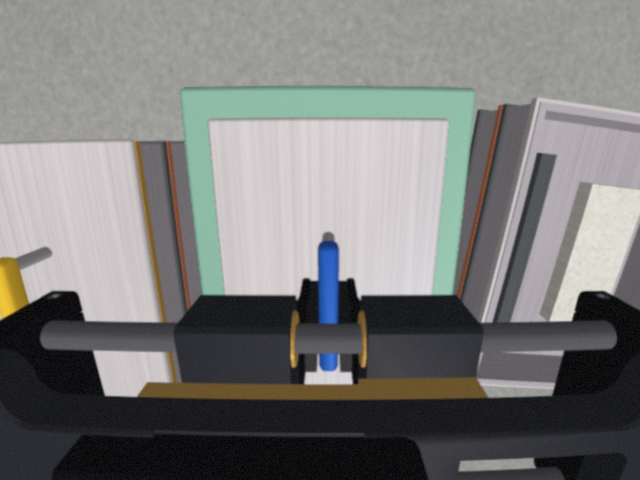

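View pics/scene7.png

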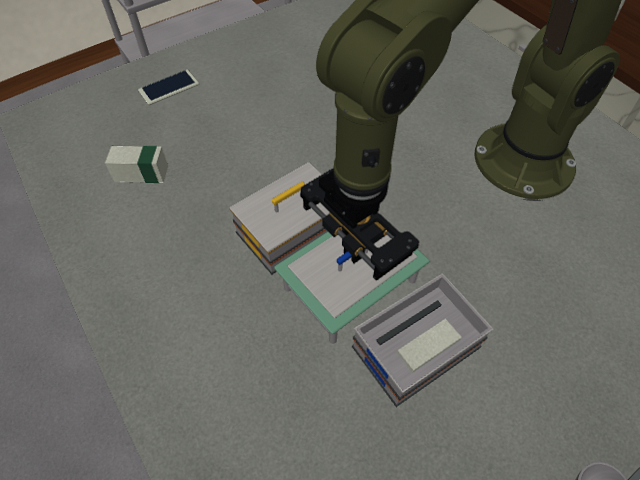

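The cover is over the stand, about 3.5 mm above its face and framed by green on all sides. The tray is still in place (corners at (355,328), (443,276), as before). Next I'll measure the centring from the wrist and side views before lowering.

```bash
cat > cen.py <<'E'
from plant import *
from h import *
import sys
np.set_printoptions(precision=2,suppress=True)
f=sys.argv[1]; zc=float(sys.argv[2]); r0,r1=int(sys.argv[3]),int(sys.argv[4])
m=camera_model("wrist"); im=cv2.imread(f)
g=maskhsv(im,[60,60,60],[85,200,255])>0
sl=[];sr=[];cl=[];cr=[]
for y in range(r0,r1,3):
    x=np.flatnonzero(g[y]); j=np.argmax(np.diff(x)); 
    sl.append([x[0]-.5,y]);cl.append([x[j]+.5,y]);cr.append([x[j+1]-.5,y]);sr.append([x[-1]+.5,y])
def line(p,z):
    W=back(m,p,z)[:,:2]; vx,vy,x,y=cv2.fitLine(W.astype(np.float32),cv2.DIST_HUBER,0,.01,.01).ravel()
    if vx<0:vx,vy=-vx,-vy
    return np.array([x,y]),np.array([vx,vy])
for nm,a,b,z in(("stand",sl,sr,73),("cover",cl,cr,zc)):
    A,da=line(a,z);B,db=line(b,z); n=(da+db)/2; yaw=np.arctan2(n[1],n[0]); u=np.array([-np.sin(yaw),np.cos(yaw)])
    print(nm,'yaws',np.arctan2(da[1],da[0]),np.arctan2(db[1],db[0]),'width',(B-A)@u,'mid y at x=507',np.mean([q[1]+d[1]/d[0]*(507-q[0]) for q,d in((A,da),(B,db))]))
# top edges: columns
cols=range(int(sys.argv[5]),int(sys.argv[6]),5)
a=[];b=[]
for x in cols:
    y=np.flatnonzero(g[:300,x]); a.append([x,y[0]-.5]); k=np.argmax(np.diff(y)>3) if (np.diff(y)>3).any() else len(y)-1; b.append([x,y[k]+.5])
for nm,p,z in(("stand",a,73),("cover",b,zc)):
    W=back(m,p,z); print(nm,'far edge x',W[:,0].mean(),'at y',W[:,1].mean(),'slope',np.polyfit(W[:,1],W[:,0],1)[0])
E
python3 cen.py pics/wrist7.png 82 135 285 225 435
```

```text
stand yaws 0.078313 0.053364232 width 156.31638 mid y at x=507 34.98876
cover yaws 0.083515815 0.09280263 width 127.04895 mid y at x=507 36.99576
stand far edge x 398.38154665107237 at y 27.544563793200364 slope -0.07716909231791583
cover far edge x 412.7576116870466 at y 28.6843643910644 slope -0.09279281469310989
```

```bash
python3 - <<'E'
from plant import *
from h import *
im=cv2.imread("pics/wrist7.png"); m=camera_model("wrist")
a=im[70:310,160:500].copy()
def draw(p,z,lx,ly,col):
    c,s=np.cos(p[2]),np.sin(p[2]);b=np.array([[1,1],[-1,1],[-1,-1],[1,-1]])*[lx/2,ly/2]
    W=np.c_[b@np.array([[c,s],[-s,c]])+p[:2],np.full(4,z)]; q=proj(m,W); return q
big=cv2.resize(im[70:310,160:480],(800,600),interpolation=cv2.INTER_CUBIC)
for p,z,lx,ly,col in(([507.6,37,.078],73,220,160,(0,0,255)),([506.8,37.2,.079],82,186,126,(255,0,0))):
    q=((draw(p,z,lx,ly,col)-[160,70]+.5)*2.5).astype(int); cv2.polylines(big,[q.reshape(-1,1,2)],True,col,1)
cv2.imwrite("pics/w7ov.png",big)
b=maskhsv(im,[105,150,50],[125,255,255])
ys=np.arange(245,278);mid=np.array([[np.flatnonzero(b[y]).mean(),y] for y in ys]);W=back(m,mid,116);print('bar yaw',np.polyfit(W[:,0],W[:,1],1)[0],W.mean(0))
E
```

```text
bar yaw 0.08165152761721757 [479.69625504  34.32729975 116.        ]
```

View pics/w7ov.png

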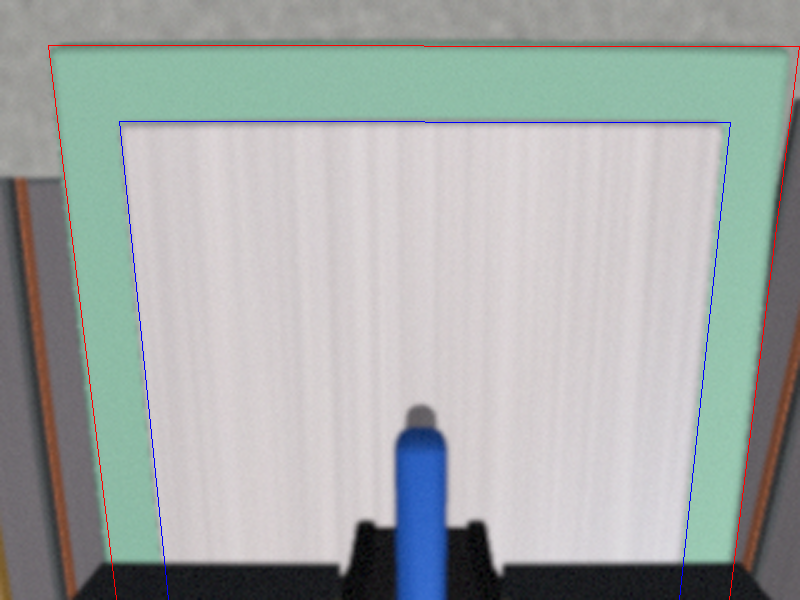

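The margins show the cover about 0.7 mm towards +y and about 0.7 mm towards -x, and parallel to the stand. I'll correct that and lower it.

Call:
{"api": "arm_command", "payload": {"increments": [{"offset": [0.001,-0.0007,-0.0006],"twist": [0,0,0]},{"offset": [0.001,0,0],"twist": [0,0,0]},{"offset": [0.001,0,0],"twist": [0,0,0]},{"offset": [0,0,0],"twist": [0,0,0]},{"offset": [0,0,0],"twist": [0,0,0]}]}}

```text
time: 10.35
ee_pos: [507.2, 36.5, 65.1]
ee_rot: [-0.48, 0.519, -0.48, -0.519]
wrist_force: [-0.5, -0.7, -4.2]
finger_gap: 0.109
```

Call:
{"api": "arm_command", "payload": {"increments": [{"offset": [0.0003,0,0],"twist": [0,0,0]},{"offset": [0.0003,0,0],"twist": [0,0,0]},{"offset": [0,0,0],"twist": [0,0,0]},{"offset": [0,0,0],"twist": [0,0,0]},{"offset": [0,0,0],"twist": [0,0,0]}]}}

```text
time: 10.85
ee_pos: [507.3, 36.5, 64.6]
ee_rot: [-0.48, 0.519, -0.48, -0.519]
wrist_force: [-0.3, -0.6, -5.2]
finger_gap: 0.106
```

```bash
python3 - <<'E'
from plant import *
import cv2
for n in("side","wrist"): cv2.imwrite(f"pics/{n}8.png",capture(n))
s=read_state(); print(s["time"],s["ee_pos"],s["wrist_force"],s["wrist_torque"],s["finger_gap"])
E
```

```text
10.95 [507.25316435  36.51436763  64.57785158] [-1.3625704   0.30864628 -4.07857602] [0.10613337 0.01835491 0.0054715 ] 0.10845797003330507
```

Still fully supported by the arm at about 4 N, so I'll lower in smaller steps.

Call:
{"api": "arm_command", "payload": {"increments": [{"offset": [0.0002,0,0],"twist": [0,0,0]},{"offset": [0.0002,0,0],"twist": [0,0,0]},{"offset": [0,0,0],"twist": [0,0,0]},{"offset": [0,0,0],"twist": [0,0,0]},{"offset": [0,0,0],"twist": [0,0,0]}]}}

```text
time: 11.45
ee_pos: [507.3, 36.5, 64.5]
ee_rot: [-0.48, 0.519, -0.48, -0.519]
wrist_force: [-2.4, -0.7, 0.9]
finger_gap: 0.112
```

Call:
{"api": "arm_command", "payload": {"increments": [{"offset": [0.0002,0,0],"twist": [0,0,0]},{"offset": [0.0002,0,0],"twist": [0,0,0]},{"offset": [0,0,0],"twist": [0,0,0]},{"offset": [0,0,0],"twist": [0,0,0]},{"offset": [0,0,0],"twist": [0,0,0]}]}}

```text
time: 11.95
ee_pos: [507.3, 36.5, 64.5]
ee_rot: [-0.48, 0.519, -0.48, -0.519]
wrist_force: [-4.2, -0.7, 6.3]
finger_gap: 0.105
```

Contact is made. I'll back off 0.3 mm, then open gently.

Call:
{"api": "arm_command", "payload": {"increments": [{"offset": [-0.0003,0,0],"twist": [0,0,0]},{"offset": [0,0,0],"twist": [0,0,0]},{"offset": [0,0,0],"twist": [0,0,0]},{"offset": [0,0,0],"twist": [0,0,0]},{"offset": [0,0,0],"twist": [0,0,0]}], "grip_force": 5}}

```text
time: 12.45
ee_pos: [507.3, 36.5, 64.5]
ee_rot: [-0.48, 0.519, -0.48, -0.519]
wrist_force: [-4.5, -0.1, 5.6]
finger_gap: 0.116
```

Call:
{"api": "arm_command", "payload": {"increments": [{"offset": [0,0,0],"twist": [0,0,0]},{"offset": [0,0,0],"twist": [0,0,0]},{"offset": [0,0,0],"twist": [0,0,0]},{"offset": [0,0,0],"twist": [0,0,0]},{"offset": [0,0,0],"twist": [0,0,0]}], "grip": 0.6}}

```text
time: 12.95
ee_pos: [507.4, 36.5, 64.0]
ee_rot: [-0.48, 0.519, -0.48, -0.519]
wrist_force: [0.5, 0.8, -0.0]
finger_gap: 0.385
```

```bash
python3 - <<'E'
from plant import *
import cv2
im=capture("wrist"); cv2.imwrite("pics/wrist9.png",im)
cv2.imwrite("pics/w9z.png",cv2.resize(im[70:310,160:480],(800,600),interpolation=cv2.INTER_CUBIC))
s=read_state(); print(s["time"],s["ee_pos"],s["wrist_force"],s["finger_gap"])
E
python3 cen.py pics/wrist9.png 78 135 285 225 435
```

```text
13.0 [507.33724951  36.51625885  64.00996862] [0.29843579 0.01934594 0.00473607] 0.3946734712117217
stand yaws 0.07955081 0.06366844 width 156.68573 mid y at x=507 35.494568
cover yaws 0.07952036 0.09515565 width 127.51233 mid y at x=507 36.44525
stand far edge x 398.4311607944553 at y 26.83360110954563 slope -0.07514270897397686
cover far edge x 413.72315931190286 at y 28.01870330744876 slope -0.10369371065441622
```

View pics/w9z.png

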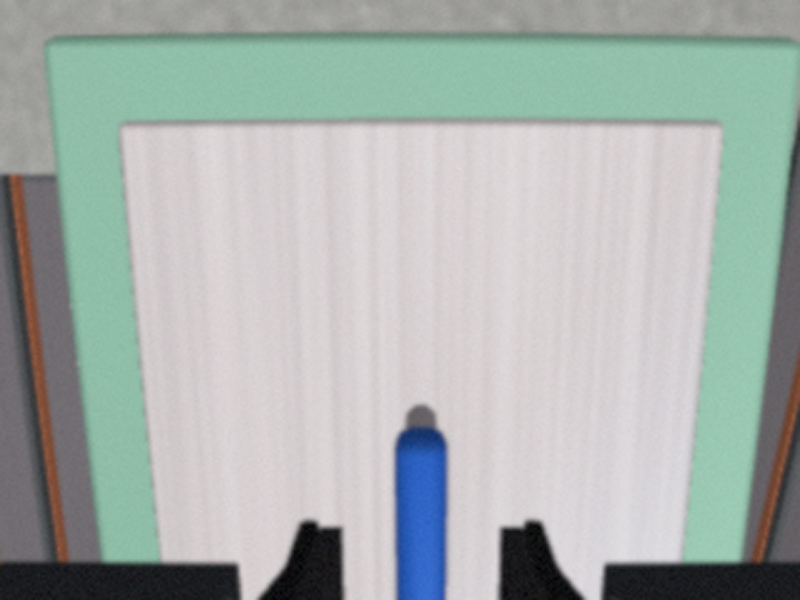

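The margins are now even: left 66 / right 67 zoomed px at the top, 61 / 59 lower down. I'll lift clear and back away for an unobstructed check.

Call:
{"api": "arm_command", "payload": {"increments": [{"offset": [-0.01,0,0],"twist": [0,0,0]},{"offset": [-0.025,0,0],"twist": [0,0,0]},{"offset": [-0.035,0,0],"twist": [0,0,0]},{"offset": [-0.035,0,0],"twist": [0,0,0]},{"offset": [-0.035,0,0],"twist": [0,0,0]}]}}

```text
time: 13.5
ee_pos: [507.2, 36.6, 206.3]
ee_rot: [-0.48, 0.52, -0.48, -0.519]
wrist_force: [0.3, 0.3, -1.1]
finger_gap: 0.407
```

Call:
{"api": "arm_command", "payload": {"increments": [{"offset": [0,-0.035,0],"twist": [0,0,0]},{"offset": [0,-0.035,0],"twist": [0,0,0]},{"offset": [0,-0.035,0],"twist": [0,0,0]},{"offset": [0,-0.035,0],"twist": [0,0,0]},{"offset": [0,0,0],"twist": [0,0,0]}]}}

```text
time: 14.0
ee_pos: [649.6, 47.8, 202.7]
ee_rot: [0.48, -0.519, 0.48, 0.52]
wrist_force: [-0.4, 0.0, -0.4]
finger_gap: 0.401
```

Call:
{"api": "arm_command", "payload": {"increments": [{"offset": [0,0,0],"twist": [0,0,0]},{"offset": [0,0,0],"twist": [0,0,0]},{"offset": [0,0,0],"twist": [0,0,0]},{"offset": [0,0,0],"twist": [0,0,0]},{"offset": [0,0,0],"twist": [0,0,0]}]}}

```text
time: 14.5
ee_pos: [646.5, 47.5, 204.7]
ee_rot: [-0.48, 0.52, -0.48, -0.519]
wrist_force: [0.6, 0.1, -0.2]
finger_gap: 0.4
```

```bash
python3 - <<'E'
from plant import *
import cv2
for n in("side","scene","wrist"): cv2.imwrite(f"pics/{n}10.png",capture(n))
s=read_state(); print(s["time"],s["ee_pos"],s["wrist_force"],s["finger_gap"])
a=cv2.imread("pics/scene0.png");b=cv2.imread("pics/scene10.png"); 
cv2.imwrite("pics/diff.png",cv2.absdiff(a,b)*2)
E
```

```text
14.65 [646.67745768  47.55758398 204.3663292 ] [ 0.45909653 -0.62474452 -0.40463635] 0.3989984612317324
```

View pics/wrist10.png

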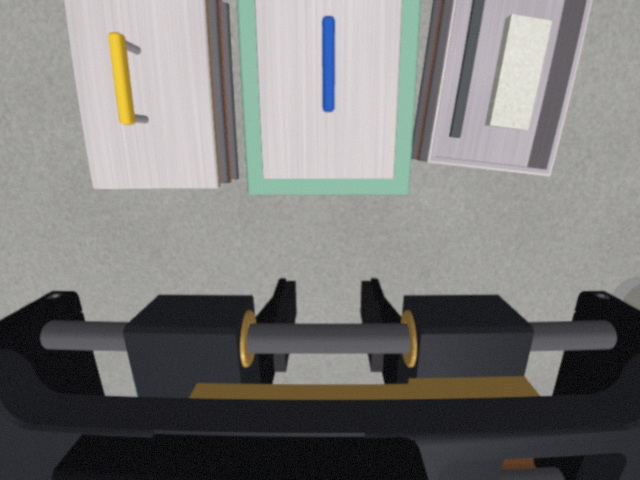

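View pics/side10.png

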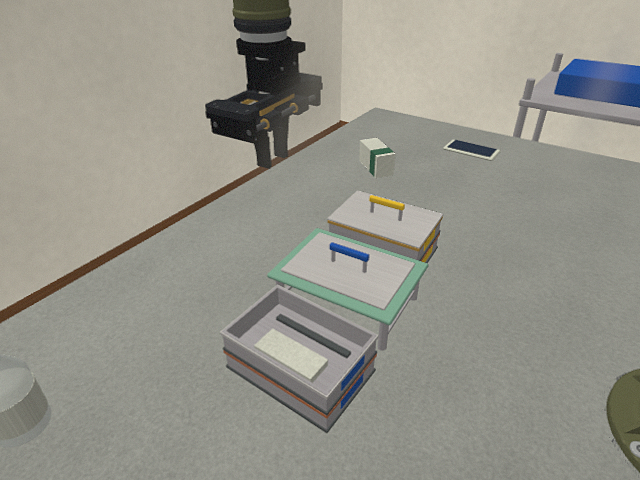

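View pics/diff.png

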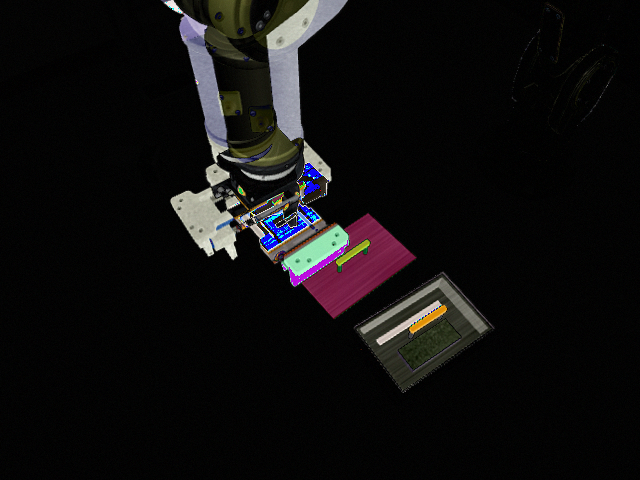

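The tray and yellow cover look undisturbed: the difference image shows no edges at the tray's outer outline. Last, a numeric check of centring in the side and wrist views.

```bash
python3 - <<'E'
from plant import *
from h import *
np.set_printoptions(precision=3,suppress=True)
def two(n,f):
    m=camera_model(n); im=cv2.imread(f)
    g=maskhsv(im,[60,60,60],[85,200,255]); g=cv2.morphologyEx(g,cv2.MORPH_OPEN,np.ones((3,3)))
    cs,h=cv2.findContours(g,cv2.RETR_CCOMP,cv2.CHAIN_APPROX_NONE)
    out=max([c for c,k in zip(cs,h[0]) if k[3]<0],key=cv2.contourArea); ins=[c for c,k in zip(cs,h[0]) if k[3]>=0]
    q=quad(out); x,r=fitrect([(m,q)],73,220,160,[507,37,.078]); print(n,'stand',x,np.abs(r).max())
    if ins:
        q=quad(max(ins,key=cv2.contourArea)); print(q.round(1).tolist()); x,r=fitrect([(m,q)],77,186,126,[507,37,.078]); print(n,'cover',x,np.abs(r).max())
two("side","pics/side10.png")
# wrist: +x end and both long edges
m=camera_model("wrist"); im=cv2.imread("pics/wrist10.png"); g=maskhsv(im,[60,60,60],[85,200,255])>0
L=[[],[],[],[]]
for y in range(5,165,4):
    x=np.flatnonzero(g[y]&(np.arange(640)<450)&(np.arange(640)>230)); j=np.argmax(np.diff(x))
    for k,v in enumerate((x[0]-.5,x[j]+.5,x[j+1]-.5,x[-1]+.5)): L[k].append([v,y])
Z=[73,78,78,73]; P=[]
for k in range(4):
    W=back(m,L[k],Z[k]); p=np.polyfit(W[:,0],W[:,1],1); P.append(np.polyval(p,[430,507,590])); print('edge',k,'yaw',p[0],P[-1])
P=np.array(P); print('stand mid',(P[0]+P[3])/2,'cover mid',(P[1]+P[2])/2,'w',P[3]-P[0],P[2]-P[1])
a=[];b=[]
for x in range(275,385,5):
    y=np.flatnonzero(g[:250,x]); y=y[y>120]; b.append([x,y[0]-.5]); a.append([x,y[-1]+.5])
A=back(m,a,73);B=back(m,b,81);B2=back(m,b,73);print('+x margin (want 17)',A[:,0].mean()-B[:,0].mean(),A[:,0].mean()-B2[:,0].mean(),'slopes',np.polyfit(A[:,1],A[:,0],1)[0],np.polyfit(B[:,1],B[:,0],1)[0])
b=maskhsv(im,[105,150,50],[125,255,255]); ys=np.arange(20,108);mid=np.array([[np.flatnonzero(b[y,250:400]).mean()+250,y] for y in ys]);W=back(m,mid,112);print('bar yaw',np.polyfit(W[:,0],W[:,1],1)[0],'bar mid',W.mean(0))
E
```

```text
side stand [475.021   0.659  -0.276] 304.4365600409727
[[nan, nan], [nan, nan]]h.py:30: RuntimeWarning: invalid value encountered in divide
  x=np.cross(L[i-1],L[i]); out.append(x[:2]/x[2])
Traceback (most recent call last):
  File "h.py", line 43, in fitrect
    s=least_squares(f,guess,loss='soft_l1');return s.x,f(s.x).reshape(-1,2)
ValueError: Residuals are not finite in the initial point.
```

```bash
python3 - <<'E'
from plant import *
from h import *
np.set_printoptions(precision=3,suppress=True)
m=camera_model("wrist"); im=cv2.imread("pics/wrist10.png"); g=maskhsv(im,[60,60,60],[85,200,255])>0
L=[[],[],[],[]]
for y in range(5,165,4):
    x=np.flatnonzero(g[y]&(np.arange(640)<450)&(np.arange(640)>230)); j=np.argmax(np.diff(x))
    for k,v in enumerate((x[0]-.5,x[j]+.5,x[j+1]-.5,x[-1]+.5)): L[k].append([v,y])
Z=[73,78,78,73]; P=[]
for k in range(4):
    W=back(m,L[k],Z[k]); p=np.polyfit(W[:,0],W[:,1],1); P.append(np.polyval(p,[430,507,590])); print('edge',k,'yaw',p[0],P[-1])
P=np.array(P); print('stand mid',(P[0]+P[3])/2,'cover mid',(P[1]+P[2])/2,'w',P[3]-P[0],P[2]-P[1])
a=[];b=[]
for x in range(275,385,5):
    y=np.flatnonzero(g[:250,x]); y=y[y>120]; b.append([x,y[0]-.5]); a.append([x,y[-1]+.5])
A=back(m,a,73);B=back(m,b,78);B2=back(m,b,73);print('+x margin (want 17)',A[:,0].mean()-B[:,0].mean(),A[:,0].mean()-B2[:,0].mean(),'slopes',np.polyfit(A[:,1],A[:,0],1)[0],np.polyfit(B[:,1],B[:,0],1)[0],'camx',(-m['R'].T@m['t']))
b=maskhsv(im,[105,150,50],[125,255,255]); ys=np.arange(20,108);mid=np.array([[np.flatnonzero(b[y,250:400]).mean()+250,y] for y in ys]);W=back(m,mid,112);print('bar yaw',np.polyfit(W[:,0],W[:,1],1)[0],'bar mid',W.mean(0))
for n in("side","scene"):
    m=camera_model(n); im=cv2.imread(f"pics/{n}10.png")
    b=maskhsv(im,[105,150,50],[125,255,255]); k,l,st,ce=cv2.connectedComponentsWithStats(b)
    for i in range(1,k):
        if st[i,4]>60:
            p=back(m,[ce[i]],107)[0]
            if abs(p[0]-507)<40 and abs(p[1]-37)<40: print(n,'bar mid',p)
m=camera_model("side"); im=cv2.imread("pics/side10.png"); big=cv2.resize(im[220:330,255:440],(800,476),interpolation=cv2.INTER_CUBIC); cv2.imwrite("pics/side10z.png",big)
E
```

```text
edge 0 yaw 0.07836452776226484 [-48.918 -42.884 -36.38 ]
edge 1 yaw 0.08010902445820109 [-34.795 -28.627 -21.978]
edge 2 yaw 0.08026564846881824 [ 93.657  99.837 106.499]
edge 3 yaw 0.07870419893748047 [108.2   114.26  120.793]
stand mid [29.641 35.688 42.206] cover mid [29.431 35.605 42.261] w [157.118 157.144 157.172] [128.452 128.464 128.477]
+x margin (want 17) 13.945458339818515 13.397892263206245 slopes -0.07799278073192864 -0.08393416901737062 camx [566.307  40.612 397.539]
bar yaw 0.0862572618644618 bar mid [507.201  35.713 112.   ]
side bar mid [507.823  36.698 107.   ]
scene bar mid [507.809  35.441 107.   ]
```

View pics/side10z.png

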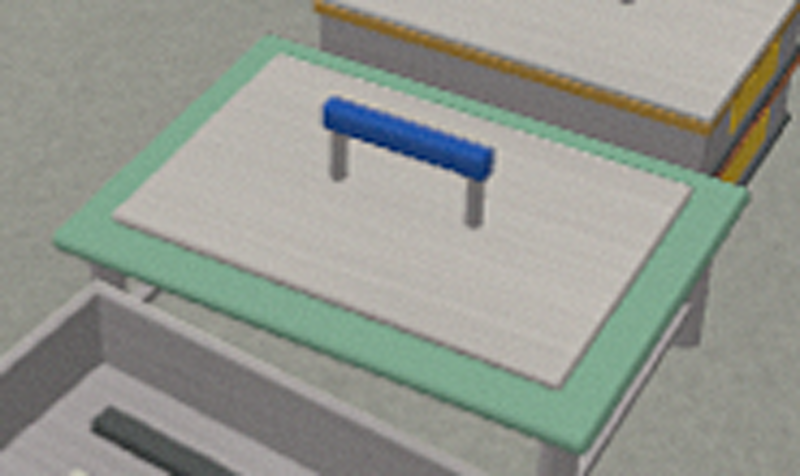

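```bash
python3 -c "
from plant import *
finish_job(); print(read_state()['time'])"
```

```text
the job is handed in; nothing more can be done
the job is handed in; nothing more can be done
```

The blue-handled cover is lying on the mint-green stand, centred and square with the handle up. I handed the job in at about 14.7 s.

**What I did:** I gripped the blue bar and raised the cover less than 1 mm, just enough to take its weight. I then slid it about 165 mm across, turned it 0.1 rad to match the stand, and lowered it the last 3 mm. After letting go I lifted clear and backed away.

**Problem on the way:** the first grip missed. The real fingertips sit about 28 mm above the reported TCP, so the fingers closed just over the bar without touching anything. I measured this from the pictures, went about 24 mm lower and gripped again.

**Last checks:**
- **Across the stand:** in the wrist view the cover's midline is within 0.1 mm of the stand's.
- **Along the stand:** comparing the end margins puts it about 0.7 mm off centre.
- **Square:** the cover's long edges are within about 0.002 rad of the stand's. The bar (0.086 rad) and the cover's end edge (0.084) read 0.006–0.008 rad more than the stand's 0.078, which I put down to measuring error.
- **Rest of the scene:** the before/after picture shows the tray in place. The yellow pile was partly hidden by the arm in that comparison, but the other views show no sign that it moved.
- **Forces:** readings stayed below 8 N, and the robot was touching nothing at the end.

Two checks disagreed or failed. Edge detection made each green margin 2–3 mm too narrow, so I relied on comparing opposite sides. The rectangle fit to the final side view failed, so I checked that view by eye only, and it looked even all round.

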